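Proof-pull a glued slotted plate with the spring gauge

TASK

Take the blue-handled spring pull gauge out of the upright tool stand, slide the disc at its foot under the slotted steel plate on the clamped carving block with the rod standing well inside the slot, then draw the gauge straight up against its spring until the tube's lower end stands within the red band on the rod, and never pull past the band. Finish while still holding the gauge steady and upright there, so that the plate goes on taking the pull. Leave everything else on the bench as it is.

Things in the scene. Friction and masses are not known exactly. Their poses are not given: they have to be found in the camera images.
- pull_gauge: The spring pull gauge, upright in any one pocket of the tool stand: 150 mm tall, round, 0.2 kg. Origin: centre of the foot's underside when the rod is home; z up its axis. From the foot: dark disc 29 mm across, 8 mm thick; steel rod 8 mm across (8 to 42 mm up); aluminium tube 28 mm across (42 to 94 mm); blue handle 28 mm across (94 to 146 mm); 24 mm end cap to 150 mm.
- gauge_grip (a point): Centre of the handle on the gauge's axis, 120 mm above the gauge's origin: the place to grip.
- gauge_foot (a point): Centre of the underside of the gauge's foot disc (moves with the rod).
- gauge_rod (a joint): How far the rod with the foot disc (one piece) is pulled down out of the tube, m: 0 home, end stop 0.085. An inner spring draws it back: 3 N at 0, 120 N/m more. A 14 mm red band on the rod is hidden in the tube at first; the tube's lower end is within the band from 0.053 to 0.067, at its middle at 0.060.
- tool_stand: Fixed wooden stand, 65 x 215 x 80 mm (x, y, z), origin under its centre. Three round pockets, 32 mm across and 70 mm deep (floor 10 mm above the bench), on its y axis at -70, 0 and +70 mm; one holds the gauge, the others two gouges.
- slot_block: Fixed wooden block 130 x 130 x 45 mm (x from -53 to +77) with the slotted steel plate on top; two dark clamps at its y sides (85 mm high, to 90 mm off its x axis). Origin on the bench below the slot seat. Plate: 5 mm thick, underside 69 mm above the bench and 24 mm above the block, on two cheeks 52 mm apart inside, the disc passes between and under it.
- slot_seat (a point): The slot is 16 mm wide, along the block's x, open at x = -20 mm (flared from -37 mm), closed at x = +12 mm. This point is in its line at x = 0, 61 mm above the bench (8 mm below the plate): where the centre of the foot's underside is once the disc is drawn up against the plate. +x is the way in.
- slot_mouth (a point): 75 mm before the slot seat on the slot's line (-x of the block), at the same height: free space in front of the mouth.
- gouge_green: Loose gouge with a green 28 mm blade guard and a pale handle, upright in a pocket of the stand, its top 136 mm above the bench. Leave it. Origin at its lower end.
- gouge_black: The same with a black guard and a dark handle. Leave it.
- mallet: Loose dark wooden mallet standing on its head, 84 mm across, 170 mm tall. Leave it.
- glue: Loose white glue bottle with an orange cap, 56 mm across, 150 mm tall. Leave it.
- palm_gouge_a: Loose short palm gouge lying down, about 125 mm long, 30 mm high. Leave it.
- palm_gouge_b: Another, with a reddish handle. Leave it.
- mug: Loose blue mug, 80 mm across, 90 mm high. Leave it.
- honing_stone: Loose grey honing stone lying down, 150 x 50 x 25 mm. Leave it.
Mind the look-alikes: they are no part of the job. What is meant by the pull_gauge is not purple, turquoise or yellow, and is the larger of those in its own colour.

How it is judged (in metres and radians):
On the way, in this order (a step that is already met when the one before it is completed fails the run):
1. the gauge is lifted clear out of its pocket (height (world z) of gauge_foot above 0.083 m), for 0.1 s.
2. the foot disc is under the slotted plate, at the seat, with the rod still nearly home (horizontal distance between gauge_foot and slot_seat below 0.015 m and height (world z) of gauge_foot between 0.04 and 0.066 m and value of joint gauge_rod below 0.03 m and angle between pull_gauge's own z axis and vertical below 0.25 rad), for 0.1 s.
At the end, for the whole second after the job is handed in: Held by the fingers, upright within 10 degrees and still; foot disc up against the plate within 15 mm (level) of the seat, pulling it with over 5 N; rod out 52 to 68 mm (tube end within the red band, 1 mm to spare); other loose things within 20 mm of their start (value of joint gauge_rod between 0.052 and 0.068 m and horizontal distance between gauge_foot and slot_seat below 0.015 m and height (world z) of gauge_foot between 0.055 and 0.066 m and angle between pull_gauge's own z axis and vertical below 0.17 rad and height (world z) of pull_gauge above 0.108 m and linear speed of pull_gauge below 0.02 m/s and contact force between pull_gauge and slot_block above 5 N and contact force between the fingers and pull_gauge above 2 N and contact force between pull_gauge and tool_stand below 0.3 N and distance of each of gouge_green, gouge_black, mallet, glue, palm_gouge_a, palm_gouge_b, mug, honing_stone from where it was at the start of the episode below 0.02 m); the arm keeps its last pose, push and grip.
It fails at once if the rod is pulled past the red band (more than 73 mm) (value of joint gauge_rod above 0.073 m).
It fails at once if another loose thing is moved by more than 30 mm (distance of any of gouge_green, gouge_black, mallet, glue, palm_gouge_a, palm_gouge_b, mug, honing_stone from where it was at the start of the episode above 0.03 m).
It fails at once if a gouge, the mallet, the glue or the mug is tipped (angle between any of gouge_green, gouge_black, mallet, glue, mug's own z axis and vertical above 0.35 rad).
It also fails if it takes over 45 s, if anything falls off the work surface, if the arm or the gripper's body presses on something with over 40 N, if the wrist force passes 120 N, or if a joint passes its speed limit or range.

ROBOT

A 7-joint arm with a two-finger parallel gripper is mounted at the origin on the work surface. World frame = base frame: x ahead of the robot, y to its left, z up, the work surface at z = 0. Lengths are in mm, angles in rad, forces in N, time in s.
With the tool pointing down it reaches from about 425 to 1025 mm from the base axis. Payload 9.4 kg.
Tool frame: the origin (TCP) lies at the centre of the arm's flange, where the gripper is bolted on; the fingertips stand 173 mm ahead of it and the grasp point (between the pads) lies 155 mm ahead of it; z points along the fingers, x is the direction in which the jaws open and shut, and the axes are right-handed (so a half turn about z gives the same grasp; the last joint's range is limited). The gripper opens to 85 mm and grips with 20 to 120 N. Pads are 22 mm wide; open, the fingers measure 114 mm over their backs; the gripper's body (76 mm by 85 mm) begins 54 mm behind the grasp point. The pads swing forward as they close: fully open they stand 13 mm farther back than shut.
Start: joints at [-1.279, 0.599, -0.003, 1.599, 0.002, 0.943, -0.08], TCP at [261.356, 676.252, 404.675] pointing down, gripper open.
Joint ranges: [-2.57, 2.57], [-0.35, 1.97], [-1.29, 1.29], [0.11, 2.56], [-1.05, 4.19], [0.11, 1.86], [-2.63, 2.63]. Speed limits (rad/s): [2.22, 2.22, 3.01, 3.01, 3.14, 3.14, 3.14].

INTERFACE

Orientations are given as a rotation vector (axis times angle).
In Python, from station import ctrl gives the robot as it stands. The module is installed in compiled form; this text tells all that it offers. Calls block until the motion is done:
- ctrl.move_ptp(position, orientation): joint-space move of the TCP to a pose.
- ctrl.line_to(position, orientation=None, v=150): straight line of the TCP; orientation=None keeps the orientation; v is the mean speed in mm/s.
- ctrl.move_joints(angles): joint-space move.
- ctrl.release() and ctrl.close(grip_force=None): open the fingers fully, or close them until they stop; grip_force is the grip in N (None keeps the last).
- ctrl.hold(seconds).
- ctrl.solve_ik(position, orientation): joint angles nearest the present ones, or None.
- ctrl.read_state(): the state.
- ctrl.camera(name): name is "scene" or "side" or "wrist"; returns the picture (420x560x3 uint8, blue, green, red); there is no depth.
- ctrl.get_calibration(name): a dict with "fx", "fy", "cx", "cy" (pixels), "cam_to_world" (4x4, takes a point from camera to world coordinates). Camera axes: x right, y up, looking along -z (the intrinsics and any distortion apply to the point x, -y, -z); pixel columns grow to the right and rows downward; lengths in mm; the calibration is good to about 2 mm. A picture is of the moment at which its call begins: read the wrist's pose just before it. get_calibration takes no time and is no camera call; for the wrist camera it gives the pose at the moment of the call.
A pose or a line that the arm cannot do raises ctrl.IKError and nothing moves.
- ctrl.job_done(): hands the job in, once; it reports no verdict.
Trained networks look in the newest picture that a camera, given by its name, has taken for a name from the list of things; names that differ only in an ending like _2 or _b are one class to them, and where a whole thing is asked for, a point or a joint stands for the part that bears it (a point fixed in the world has none). Each returns a list of dicts, best first, with "confidence" (0 to 1); they miss things now and then, are a little off and sometimes report something else, mostly with a low value. They report only what shows in the picture. A call takes as long as a camera call. They do not tell look-alikes from the thing itself.
- ctrl.recognise(camera, label): "bbox" ([left, top, right, bottom] in pixels, round what is visible of it).
- ctrl.outline_of(camera, label): "mask" (420x560 bool, what is visible of it) and "bbox" ([left, top, right, bottom] in pixels, round what is visible of it).
The state is a dict: "time": time; "q": joint angles; "joint_velocities": joint speeds; "tau": joint torques, N m; "eef_pos": TCP position; "orientation": TCP orientation; "ft_force": force on the tool from outside, world axes, zero at the start; "ft_torque": the same for the moment, N m; "opening": finger opening in mm.
Only numpy, scipy, OpenCV 4.12 (cv2) and the standard library are available. Lean on these libraries where they do the work, as an engineer would, in place of code of your own. Each camera call takes 0.05 s, during which the arm holds its last target.

## Working session

There is one attempt and no reset: what is moved stays moved. The work goes in short steps, each a Python script; the robot and the scene stay as the last script left them, time stands still between calls to the robot, and variables do not carry over. Pictures are saved under pics/ and viewed, and the job is handed in when it is done.

```bash
mkdir -p pics; ls; python3 - <<'E'
from station import ctrl
import cv2,numpy as np
s=ctrl.read_state(); print(s['time'],s['eef_pos'],s['orientation'],s['opening'],s['ft_force'])
for n in ("scene","side","wrist"):
    im=ctrl.camera(n); cv2.imwrite(f'pics/{n}0.png',im)
    c=ctrl.get_calibration(n); print(n,{k:(np.round(v,3).tolist() if not isinstance(v,str) else v) for k,v in c.items()})
E
```

```text
pics
0.0 [261.26992505 676.07503655 403.82570267] [ 2.59022361e+00  1.77604120e+00 -1.83869313e-03] 85.44455194333071 [-0.16684612  0.1523844   0.18608845]
scene {'fx': 526.862, 'fy': 526.862, 'cx': 273.904, 'cy': 216.462, 'cam_to_world': [[-0.377, -0.75, 0.544, 1203.658], [0.926, -0.306, 0.22, 283.757], [0.002, 0.586, 0.81, 1067.242], [0.0, 0.0, 0.0, 1.0]]}
side {'fx': 491.215, 'fy': 491.215, 'cx': 281.98, 'cy': 215.342, 'cam_to_world': [[0.691, 0.424, -0.585, -224.773], [-0.722, 0.385, -0.574, -723.697], [-0.018, 0.82, 0.572, 880.062], [0.0, 0.0, 0.0, 1.0]]}
wrist {'fx': 355.995, 'fy': 355.995, 'cx': 281.374, 'cy': 204.877, 'cam_to_world': [[0.36, -0.885, -0.294, 185.916], [0.933, 0.342, 0.114, 705.976], [-0.0, -0.315, 0.949, 373.115], [0.0, 0.0, 0.0, 1.0]]}
```

View pics/scene0.png

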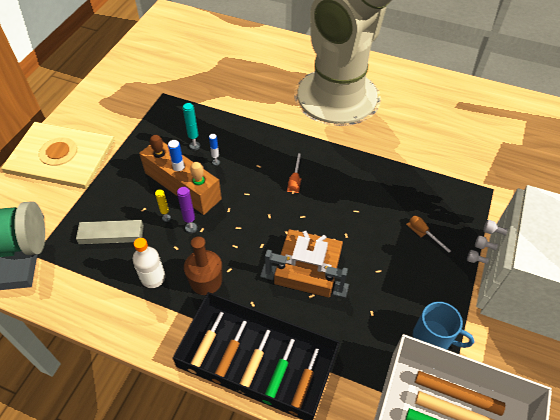

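View pics/side0.png

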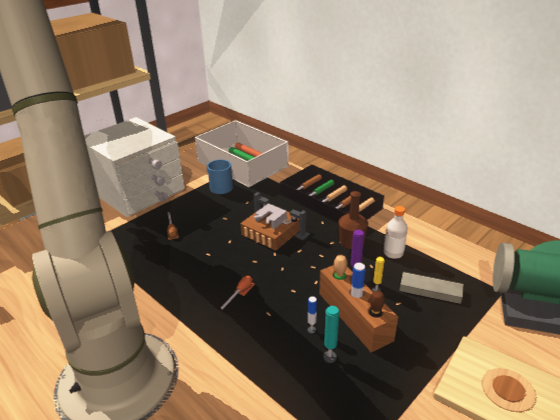

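View pics/wrist0.png

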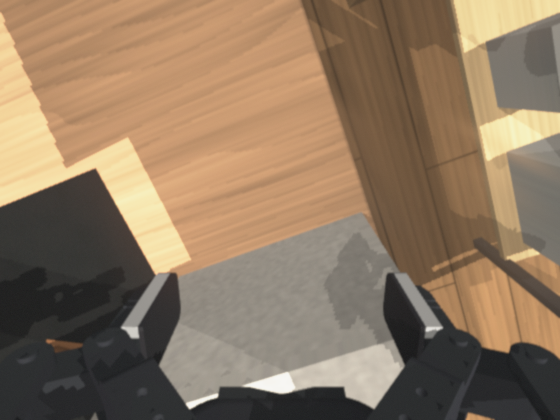

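Scene picture: the candidates are blue/white in the stand (176,158), a smaller blue one (214,145), turquoise (190,120), yellow (162,202) and purple (185,205). I choose the one in the stand at (176,158), and will check it and the block in close crops.

```bash
python3 - <<'E'
from station import ctrl
import cv2,numpy as np
a=cv2.imread('pics/scene0.png');b=cv2.imread('pics/side0.png')
f=lambda im,x,y,w,h,s:cv2.resize(im[y:y+h,x:x+w],None,fx=s,fy=s,interpolation=cv2.INTER_CUBIC)
cv2.imwrite('pics/c1.png',np.vstack([np.hstack([f(a,130,95,100,75*1+25,4),f(a,255,215,100,100,4)])]))
cv2.imwrite('pics/c2.png',np.hstack([f(b,310,245,100,100,4),f(b,225,180,100,100,4)]))
for cam in("scene","side"):
  for l in ("pull_gauge","tool_stand","slot_block","gouge_green","gouge_black","mallet","glue"):
    print(cam,l,[(np.round(d['bbox']).tolist(),round(d['confidence'],2)) for d in ctrl.recognise(cam,l)])
E
```

```text
scene pull_gauge [([180.0, 106.0, 199.0, 149.0], 0.87), ([208.0, 137.0, 218.0, 164.0], 0.79), ([176.0, 186.0, 196.0, 231.0], 0.71), ([170.0, 142.0, 185.0, 171.0], 0.68), ([154.0, 190.0, 167.0, 226.0], 0.66), ([147.0, 135.0, 163.0, 160.0], 0.54)]
scene tool_stand [([136.0, 144.0, 217.0, 216.0], 0.56)]
scene slot_block [([263.0, 230.0, 347.0, 299.0], 0.91), ([138.0, 142.0, 220.0, 214.0], 0.63)]
scene gouge_green [([78.0, 220.0, 142.0, 244.0], 0.7), ([190.0, 160.0, 203.0, 182.0], 0.66), ([260.0, 231.0, 347.0, 294.0], 0.23)]
scene gouge_black [([149.0, 134.0, 164.0, 159.0], 0.76)]
scene mallet [([187.0, 235.0, 224.0, 297.0], 0.69)]
scene glue [([135.0, 240.0, 165.0, 288.0], 0.91)]
side pull_gauge [([375.0, 256.0, 385.0, 291.0], 0.81), ([352.0, 264.0, 363.0, 296.0], 0.78), ([347.0, 230.0, 367.0, 262.0], 0.67), ([324.0, 309.0, 338.0, 367.0], 0.57), ([307.0, 299.0, 318.0, 334.0], 0.52)]
side tool_stand [([317.0, 267.0, 397.0, 350.0], 0.74)]
side slot_block [([240.0, 191.0, 306.0, 250.0], 0.62)]
side gouge_green [([330.0, 257.0, 346.0, 282.0], 0.83), ([317.0, 266.0, 396.0, 350.0], 0.28)]
side gouge_black [([372.0, 291.0, 384.0, 318.0], 0.84), ([242.0, 194.0, 310.0, 253.0], 0.61)]
side mallet [([167.0, 212.0, 180.0, 242.0], 0.34)]
side glue [([381.0, 206.0, 405.0, 258.0], 0.68), ([318.0, 268.0, 394.0, 350.0], 0.63)]
```

View pics/c1.png

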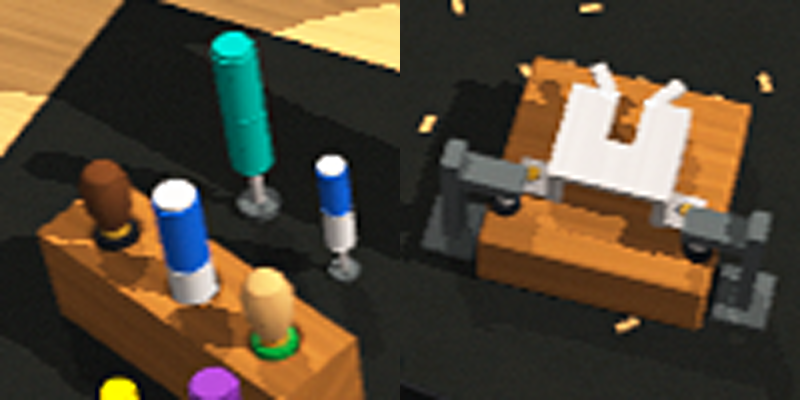

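View pics/c2.png

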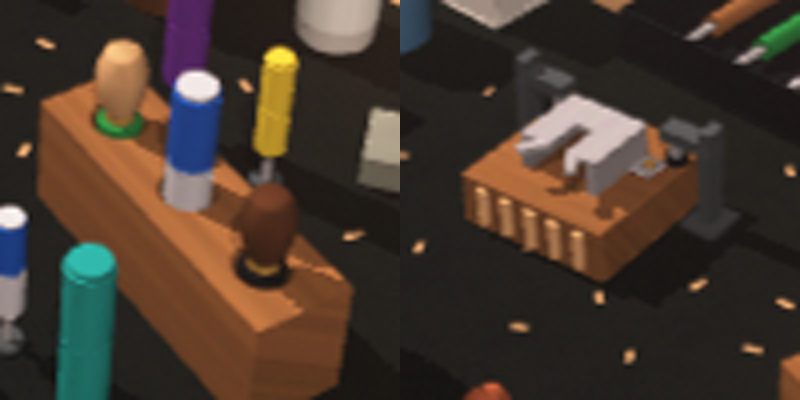

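```bash
cat > h.py <<'E'
import numpy as np, cv2
from station import ctrl
def ray(cal,uv):
    T=np.array(cal['cam_to_world']); 
    d=np.array([(uv[0]-cal['cx'])/cal['fx'],-(uv[1]-cal['cy'])/cal['fy'],-1.])
    d=T[:3,:3]@d; return T[:3,3],d/np.linalg.norm(d)
def atz(cal,uv,z):
    o,d=ray(cal,uv); return (o+d*(z-o[2])/d[2])
def proj(cal,P):
    T=np.array(cal['cam_to_world']); p=(np.asarray(P,float)-T[:3,3])@T[:3,:3]
    return np.stack([cal['cx']+cal['fx']*p[...,0]/-p[...,2],cal['cy']-cal['fy']*p[...,1]/-p[...,2]],-1)
def tri(obs):
    A=np.zeros((3,3));b=np.zeros(3)
    for c,uv in obs:
        o,d=ray(c,uv);M=np.eye(3)-np.outer(d,d);A+=M;b+=M@o
    return np.linalg.solve(A,b)
E
python3 - <<'E'
from h import *
S=ctrl.get_calibration('scene');D=ctrl.get_calibration('side')
print(S.keys())
c=lambda x,y:(x/4+130,y/4+95)
print('cap scene',atz(S,c(175,188),160),'side',atz(D,(359.5,265),160),tri([(S,c(175,188)),(D,(359.5,265))]))
print('black',atz(S,c(103,165),136),atz(D,(268/4+310,190/4+245),136),'green',atz(S,c(267,275),136),atz(D,(122/4+310,45/4+245),136))
g=lambda x,y:((x-400)/4+255,y/4+215)
for n,p,z in [('pl far L',(575,85),74),('pl far R',(690,108),74),('pl nr L',(550,175),74),('nr R',(672,203),74),('slot end L',(607,138),74),('slot end R',(635,142),74),('blk farL',(535,60),45),('farR',(750,103),45),('nrL',(478,232),45),('nrR',(712,268),45)]: print(n,atz(S,g(*p),z).round(1))
for n,p,z in [('purple foot',(190.5,229),0),('teal foot',(130+258/4,95+207/4),0),('blue small foot',(130+343/4,95+270/4),0),('yellow foot',(166,218),0),('mallet',(203,285),0),('glue',(151,282),0)]: print(n,atz(S,p,z).round(1))
print('purple top', atz(S,(185,190),150), tri([(S,(184.5,190)),(D,(357.5,233))]))
E
```

```text
dict_keys(['fx', 'fy', 'cx', 'cy', 'cam_to_world'])
cap scene [ 482.80884927 -264.1890186   160.        ] side [ 488.43456617 -262.43263458  160.        ] [ 485.33656343 -263.38068747  162.57929167]
black [ 463.29836629 -328.8186171   136.        ] [ 464.49738358 -328.50201536  136.        ] green [ 505.46459614 -194.84780074  136.        ] [ 507.5139621  -195.42402197  136.        ]
pl far L [567.  87.  74.]
pl far R [557.1 152.3  74. ]
pl nr L [627.9  95.2  74. ]
nr R [619.4 163.1  74. ]
slot end L [593.4 116.   74. ]
slot end R [590.  131.3  74. ]
blk farL [540.7  53.3  45. ]
farR [521.8 179.6  45. ]
nrL [660.7  65.9  45. ]
nrR [633.1 193.5  45. ]
purple foot [ 600.1 -181.5    0. ]
teal foot [ 349.9 -299.1    0. ]
blue small foot [ 380.1 -219.3    0. ]
yellow foot [ 593.5 -253.5    0. ]
mallet [727.7 -83.1   0. ]
glue [ 765.8 -197.     0. ]
purple top [ 595.49622482 -176.32541714  150.        ] [ 594.59553255 -178.79973344  147.71250481]
```

```bash
cat >> h.py <<'E'
from scipy.spatial.transform import Rotation as Rot
def down(yaw): # tool x axis at world angle yaw
    return (Rot.from_euler('z',yaw)*Rot.from_matrix(np.diag([1.,-1,-1]))).as_rotvec()
def camT():
    s=ctrl.read_state();T=np.eye(4);T[:3,:3]=Rot.from_rotvec(s['orientation']).as_matrix();T[:3,3]=s['eef_pos']
    return np.linalg.inv(T)@np.array(ctrl.get_calibration('wrist')['cam_to_world'])
E
python3 - <<'E'
from h import *
C=camT();print(C.round(3))
s=ctrl.read_state();print(Rot.from_rotvec(s['orientation']).as_matrix().round(3))
for tgt in ((485,-263),(580,122)):
  for yaw in np.radians([-17.5,162.5,8.5,188.5,98.5,-81.5]):
    R=Rot.from_rotvec(down(yaw)).as_matrix()
    # axis hit at z=80 when TCP z=400
    o=R@C[:3,3]+[0,0,420];d=-R@C[:3,2];h=o+d*(80-o[2])/d[2]
    p=np.array([tgt[0]-h[0],tgt[1]-h[1],420])
    q=ctrl.solve_ik(p,down(yaw)); q2=ctrl.solve_ik([tgt[0],tgt[1],300],down(yaw))
    print(tgt,np.degrees(yaw),p.round(0),None if q is None else q and np.round(q,2) if isinstance(q,list) else np.round(q,2),None if q2 is None else np.round(q2,2))
E
```

```text
[[ 1.0000e+00  0.0000e+00 -1.0000e-03  7.2100e-01]
 [-0.0000e+00 -9.4900e-01 -3.1500e-01 -8.1090e+01]
 [-1.0000e-03  3.1500e-01 -9.4900e-01  3.0867e+01]
 [ 0.0000e+00  0.0000e+00  0.0000e+00  1.0000e+00]]
[[ 0.36   0.933  0.   ]
 [ 0.933 -0.36  -0.   ]
 [ 0.     0.    -1.   ]]
(485, -263) -17.5 [ 491. -242.  420.] [-0.32  0.55  1.03  2.03 -0.61  0.9   0.74] [ 0.16  0.56  0.34  2.11 -0.36  0.53  0.46]
(485, -263) 162.5 [ 479. -284.  420.] [-0.27  0.61  1.12  2.01 -0.68  0.96 -2.24] [-0.26  0.84  1.11  2.13 -1.04  0.88 -1.95]
(485, -263) 8.5 [ 481. -242.  420.] [-0.24  0.48  0.88  2.04 -0.49  0.84  1.07] [ 0.21  0.55  0.26  2.1  -0.28  0.52  0.83]
(485, -263) 188.5 [ 489. -284.  420.] [-0.27  0.62  1.12  1.99 -0.69  0.97 -1.8 ] [-0.26  0.84  1.11  2.13 -1.04  0.88 -1.5 ]
(485, -263) 98.5 [ 464. -267.  420.] [ 0.09  0.38  0.45  2.04 -0.23  0.78  2.39] [ 0.47  0.54 -0.1   2.09  0.1   0.52  2.01]
(485, -263) -81.5 [ 506. -259.  420.] [-0.37  0.72  1.28  1.99 -0.81  1.07 -0.14] [ 0.07  0.59  0.48  2.11 -0.5   0.55 -0.51]
(580, 122) -17.5 [586. 143. 420.] [-0.65  0.47  0.46  1.89 -0.27  0.84 -0.35] [-0.53  0.6   0.34  2.01 -0.35  0.58 -0.26]
(580, 122) 162.5 [574. 101. 420.] [-0.01  0.43 -0.37  1.9   0.2   0.85  2.35] [-0.02  0.61 -0.42  1.98  0.4   0.64  2.14]
(580, 122) 8.5 [576. 143. 420.] [-0.58  0.44  0.35  1.91 -0.2   0.83  0.02] [-0.47  0.59  0.24  2.01 -0.25  0.57  0.09]
(580, 122) 188.5 [584. 101. 420.] [-0.94  0.66  1.12  1.93 -0.71  1.01 -2.49] [ 0.06  0.63 -0.54  1.97  0.51  0.67  2.49]
(580, 122) 98.5 [559. 118. 420.] [-0.28  0.4  -0.03  1.94  0.02  0.8   1.39] [-0.23  0.58 -0.11  1.99  0.11  0.58  1.31]
(580, 122) -81.5 [601. 126. 420.] [-0.77  0.53  0.72  1.88 -0.44  0.9  -1.26] [-0.68  0.65  0.58  2.02 -0.59  0.64 -1.13]
```

```bash
python3 - <<'E'
from h import *
yaw=np.radians(-17.5)
import json
out={}
for n,p in (('blk',[586,143,420]),('std',[491,-242,430])):
    ctrl.move_ptp(p,down(yaw)); ctrl.hold(0.3)
    c=ctrl.get_calibration('wrist');im=ctrl.camera('wrist');cv2.imwrite(f'pics/w_{n}.png',im)
    out[n]={k:np.array(v).tolist() for k,v in c.items()}
    print(ctrl.read_state()['time'],ctrl.read_state()['eef_pos'])
json.dump(out,open('cal.json','w'))
E
```

```text
3.4333 [585.97965024 143.21591435 419.94390668]
5.2583 [ 491.29543359 -241.54014026  429.93687746]
```

View pics/w_blk.png

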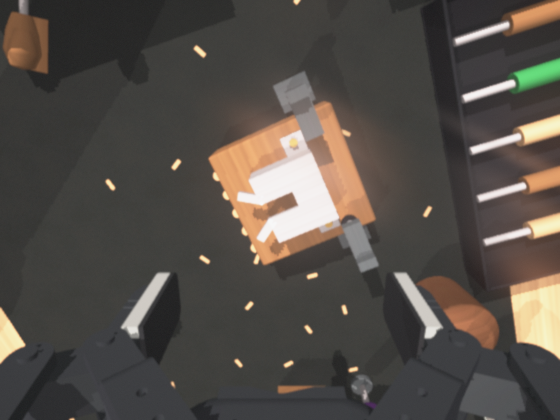

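View pics/w_std.png

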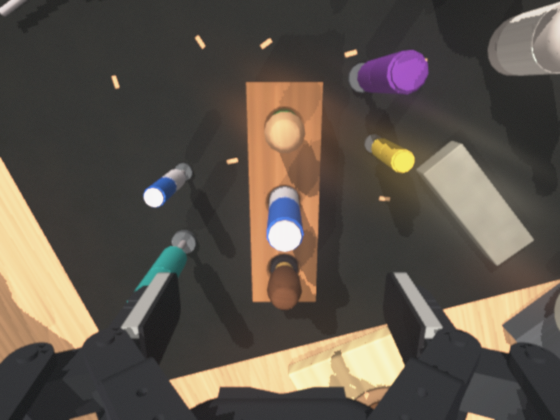

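Wrist views: the gauge cap is at (286,235) in the middle pocket of the stand, with the gouges on either side. The block's slot shows at about (280,205) with its mouth to the left. Next, enlarged crops for pixel accuracy.

```bash
python3 - <<'E'
import cv2,numpy as np
a=cv2.imread('pics/w_blk.png');b=cv2.imread('pics/w_std.png')
f=lambda im,x,y,w,h,s:cv2.resize(im[y:y+h,x:x+w],None,fx=s,fy=s,interpolation=cv2.INTER_CUBIC)
cv2.imwrite('pics/wb.png',f(a,230,150,120,100,6)); cv2.imwrite('pics/ws.png',f(b,240,160,100,100,6))
E
```

```text
(no output)
```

View pics/wb.png

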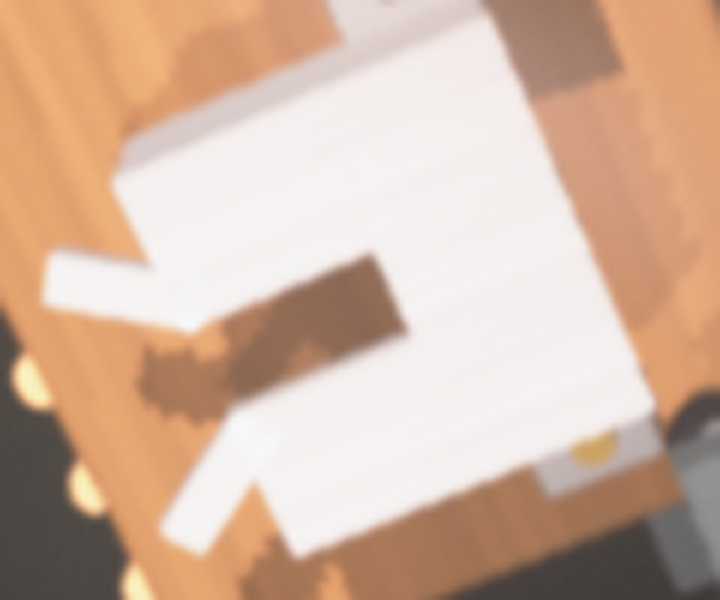

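View pics/ws.png

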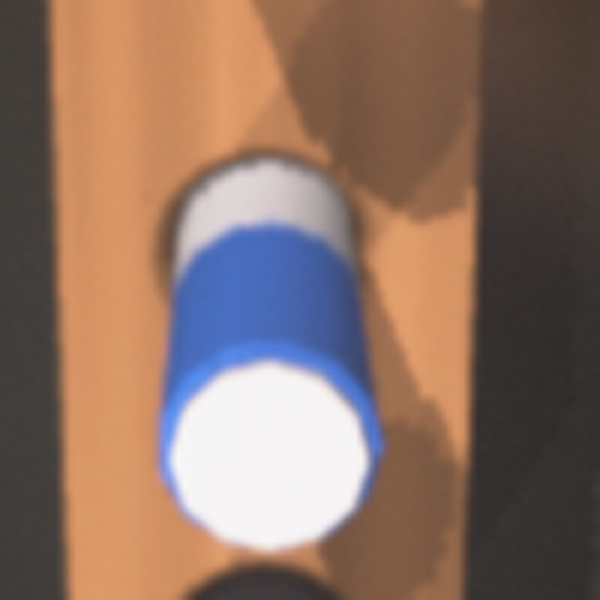

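```bash
python3 - <<'E'
from h import *
import json
c=json.load(open('cal.json'))
print('gauge',atz(c['std'],(285-.4,235.6-.4),160))
P=np.array([atz(c['blk'],(x/6+230-.4,y/6+150-.4),74) for x,y in [(373,253),(407,333),(192,330),(232,405),(113,182),(487,12),(653,405),(298,557)]])
print(P.round(1))
e=(P[0]+P[1])/2;m=(P[2]+P[3])/2;u=(e-m)[:2];print('len',np.linalg.norm(u),'yaw',np.degrees(np.arctan2(u[1],u[0])),'w',np.linalg.norm(P[0]-P[1]))
for a,b in((4,5),(7,6)): v=P[b]-P[a];print('edge yaw',np.degrees(np.arctan2(v[1],v[0])))
v=P[6]-P[5];print('end yaw',np.degrees(np.arctan2(-v[0],v[1])))
v=P[7]-P[4];print('end yaw',np.degrees(np.arctan2(-v[0],v[1])))
u/=np.linalg.norm(u);print('seat',e[:2]-12*u,m[:2]+20*u)
E
```

```text
gauge [ 487.35110011 -261.8135997   160.        ]
[[592.1 131.1  74. ]
 [593.4 117.1  74. ]
 [561.7 127.6  74. ]
 [563.8 113.9  74. ]
 [557.7 153.6  74. ]
 [619.  161.5  74. ]
 [626.9  94.1  74. ]
 [565.8  86.   74. ]]
len 30.22285299367888 yaw 6.2962232464186965 w 14.018257548866796
edge yaw 7.31457976734334
edge yaw 7.552001180374769
end yaw -173.3817628378385
end yaw -173.2217414129072
seat [580.83474342 122.77294323] [582.60117101 122.9678408 ]
```

```bash
python3 - <<'E'
from h import *
yaw=np.radians(-17.5);o=down(yaw);g=np.array([486.5,-262.3])
ctrl.move_ptp([*g,400],o)
ctrl.line_to([*g,286],o,v=120); print(ctrl.read_state()['ft_force'])
ctrl.close(60); ctrl.hold(0.2); s=ctrl.read_state();print(s['time'],s['opening'],s['ft_force'],s['eef_pos'])
for n in('scene','side','wrist'): cv2.imwrite(f'pics/g_{n}.png',ctrl.camera(n))
f=lambda im,x,y,w,h,s:cv2.resize(im[y:y+h,x:x+w],None,fx=s,fy=s,interpolation=cv2.INTER_CUBIC)
cv2.imwrite('pics/g.png',np.hstack([f(cv2.imread('pics/g_scene.png'),110,70,130,150,3),f(cv2.imread('pics/g_side.png'),290,200,130,150,3)]))
E
```

```text
[0.37036209 0.01286551 0.27638952]
7.4 26.993059834478725 [-0.69770161  0.04566137  5.98173549] [ 486.62157253 -262.37887035  286.32571574]
```

View pics/g.png

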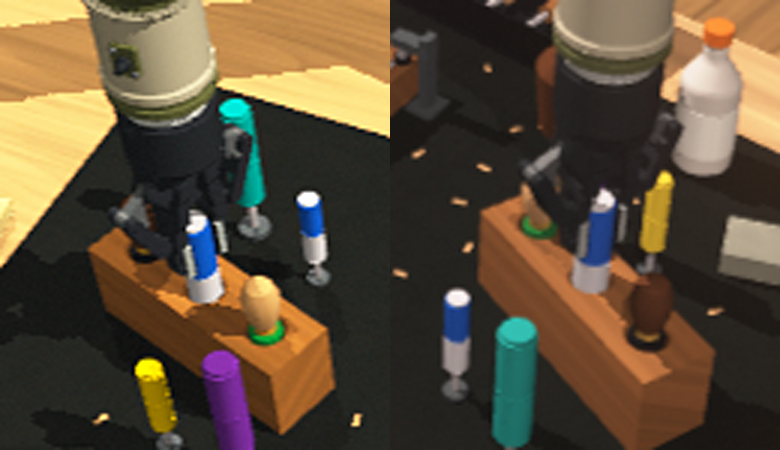

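View pics/g_wrist.png

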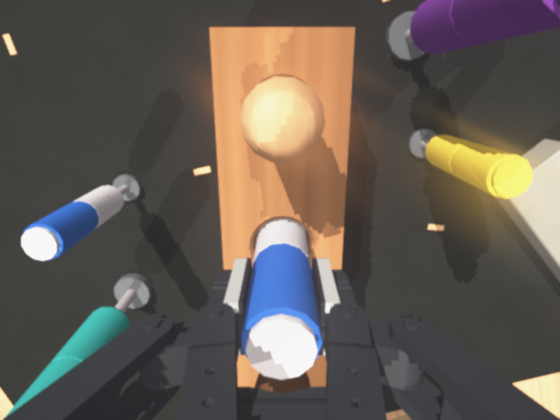

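The gauge is between the pads (opening 27 mm), cap at (282,345) in the wrist picture. Lifting and carrying it to the mouth.

```bash
python3 - <<'E'
from h import *
yaw=np.radians(-17.5);o=down(yaw);g=np.array([486.5,-262.3])
ctrl.line_to([*g,440],o,v=150); s=ctrl.read_state();print(s['time'],s['opening'],s['ft_force'])
a=np.radians(7.2);u=np.array([np.cos(a),np.sin(a)]);seat=np.array([580.7,122.5])
m=seat-75*u
ctrl.move_ptp([*m,440],o); s=ctrl.read_state();print(s['time'],s['eef_pos'])
ctrl.line_to([*m,350],o,v=150);ctrl.hold(.2)
s=ctrl.read_state();print(s['time'],s['eef_pos'],s['opening'],s['ft_force'])
for n in('scene','side','wrist'): cv2.imwrite(f'pics/m_{n}.png',ctrl.camera(n))
f=lambda im,x,y,w,h,s:cv2.resize(im[y:y+h,x:x+w],None,fx=s,fy=s,interpolation=cv2.INTER_CUBIC)
cv2.imwrite('pics/m.png',np.hstack([f(cv2.imread('pics/m_scene.png'),230,150,130,150,3),f(cv2.imread('pics/m_side.png'),200,130,130,150,3)]))
E
```

```text
8.725 26.79168106320535 [-0.06770912  0.5275149  -2.07313643]
10.125 [506.56542703 111.84981666 440.03712075]
11.075 [506.52479449 113.06800866 350.86055746] 26.845546400415852 [ 0.39173353  0.30997605 -2.55380226]
```

View pics/m.png

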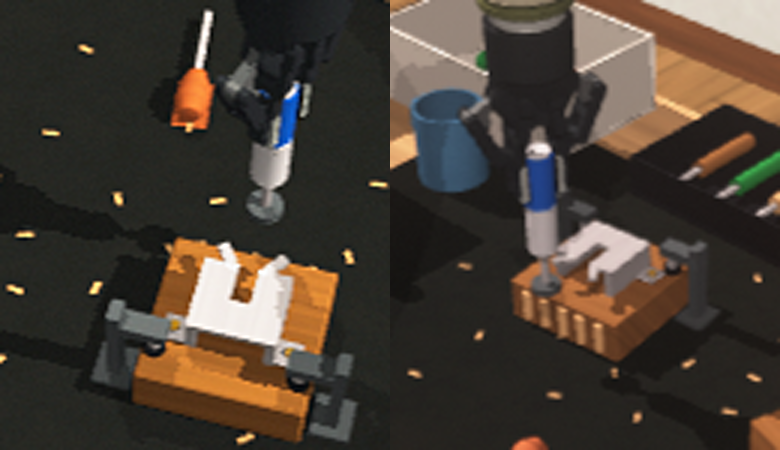

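View pics/m_wrist.png

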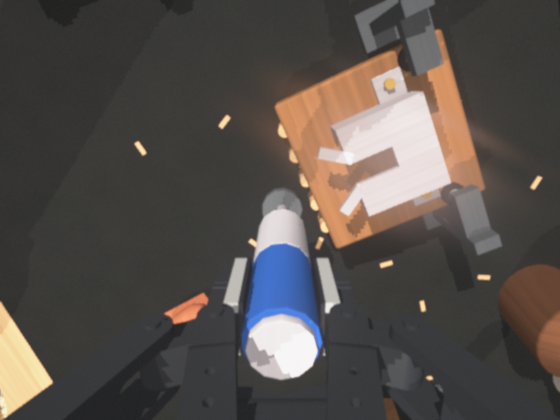

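```bash
python3 - <<'E'
import cv2,numpy as np
f=lambda im,x,y,w,h,s:cv2.resize(im[y:y+h,x:x+w],None,fx=s,fy=s,interpolation=cv2.INTER_CUBIC)
cv2.imwrite('pics/m2.png',np.hstack([f(cv2.imread('pics/m_scene.png'),290,170,50,90,8),f(cv2.imread('pics/m_side.png'),230,175,50,90,8)]))
cv2.imwrite('pics/m3.png',f(cv2.imread('pics/m_wrist.png'),240,120,200,160,4))
E
```

```text
(no output)
```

View pics/m2.png

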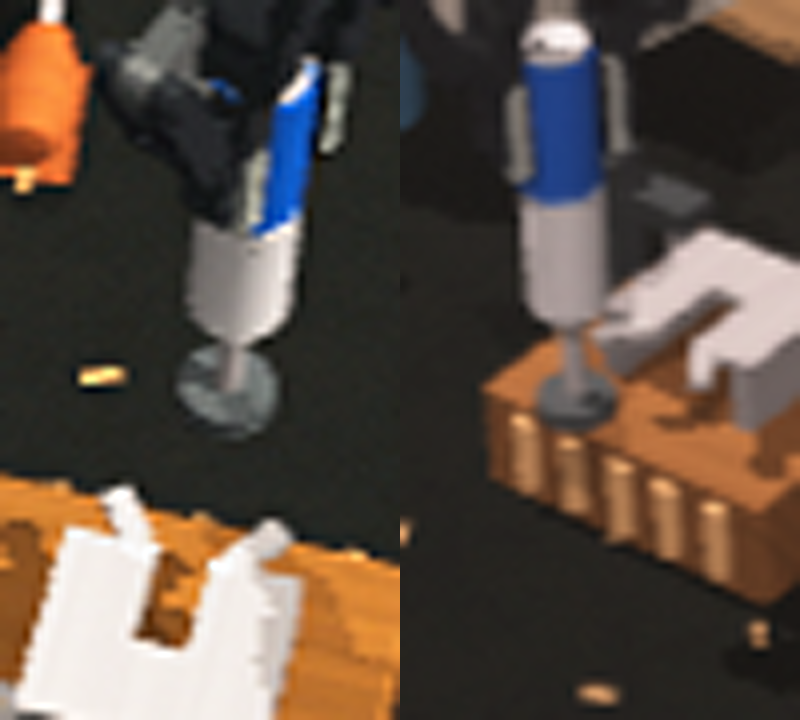

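View pics/m3.png

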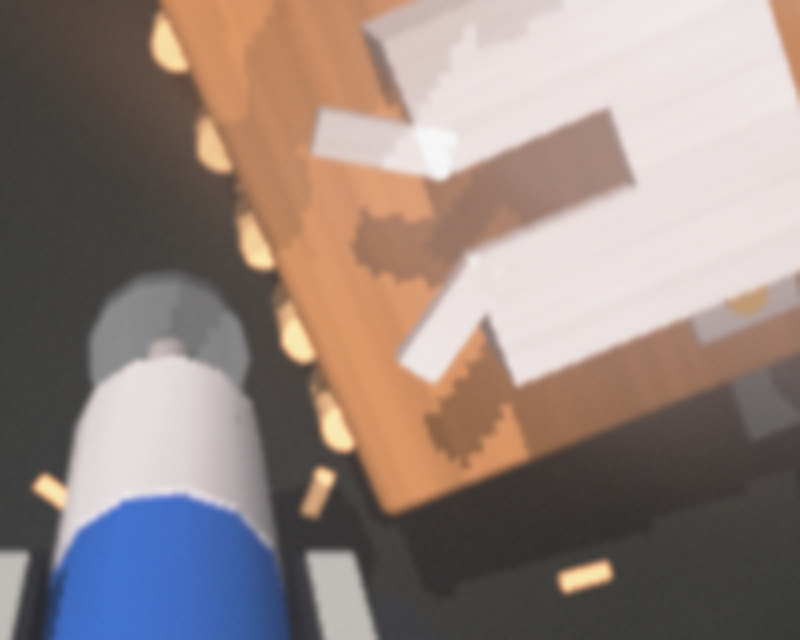

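```bash
python3 - <<'E'
from h import *
S=ctrl.get_calibration('scene');D=ctrl.get_calibration('side');W=ctrl.get_calibration('wrist')
fs,fd,fw=(318.1,218.35),(251.7,224.6),(281.9,206.6)
T=tri([(S,fs),(D,fd)]);print('tri sd',T,'all',tri([(S,fs),(D,fd),(W,fw)]))
s=ctrl.read_state();print(s['eef_pos'])
z=80
for n,c,f in(('scene',S,fs),('side',D,fd),('wrist',W,fw)): print(n,atz(c,f,z))
for n,c,pts in (('wrist',W,[(x/4+239.6,y/4+119.6) for x,y in[(612,108),(634,185),(440,180),(478,250)]]),('scene',S,[(x/8+289.6,y/8+169.6) for x,y in [(190,648),(135,635),(208,572),(158,545)]])):
  P=np.array([atz(c,p,74) for p in pts]);print(n,P.round(1).tolist());e=P[:2].mean(0);a=np.radians(7.2);u=np.array([np.cos(a),np.sin(a)])
  print(' seat',e[:2]-12*u, 'mouth mid',P[2:].mean(0)[:2])
E
```

```text
tri sd [506.12465207 111.97826188  78.40201622] all [506.56857744 112.66550754  77.99830036]
[506.32517464 113.21568543 350.50140373]
scene [507.42057108 112.09826837  80.        ]
side [504.59597385 110.54290262  80.        ]
wrist [507.19209884 114.23072441  80.        ]
wrist [[592.5, 131.0, 74.0], [593.4, 116.5, 74.0], [561.2, 127.6, 74.0], [564.5, 113.3, 74.0]]
 seat [581.05250906 122.25460795] mouth mid [562.84343897 120.48269173]
scene [[590.6, 130.6, 74.0], [592.4, 114.9, 74.0], [564.9, 126.8, 74.0], [561.7, 110.6, 74.0]]
 seat [579.58815132 121.23932345] mouth mid [563.28458367 118.69027622]
```

```bash
python3 - <<'E'
from h import *
yaw=np.radians(-17.5);o=down(yaw)
ctrl.line_to([506.3,112.9,330],o,v=100)
ctrl.line_to([542,117.3,329],o,v=80);s=ctrl.read_state();print(s['time'],s['eef_pos'],s['ft_force'])
ctrl.line_to([579.3,121.9,329],o,v=60);ctrl.hold(.3);s=ctrl.read_state();print(s['time'],s['eef_pos'],s['ft_force'],s['opening'])
for n in('scene','side','wrist'): cv2.imwrite(f'pics/i_{n}.png',ctrl.camera(n))
f=lambda im,x,y,w,h,s:cv2.resize(im[y:y+h,x:x+w],None,fx=s,fy=s,interpolation=cv2.INTER_CUBIC)
cv2.imwrite('pics/i.png',np.hstack([f(cv2.imread('pics/i_scene.png'),270,180,65,100,6),f(cv2.imread('pics/i_side.png'),235,140,65,100,6)]))
cv2.imwrite('pics/i3.png',f(cv2.imread('pics/i_wrist.png'),220,130,160,140,5))
E
```

```text
12.175 [541.79107042 117.16987587 328.87103457] [-0.37412084 -0.33121651 -1.97723639]
13.25 [579.1470275  121.9096673  329.06752864] [ 0.00667172 -1.41732296 -2.17938874] 26.666890780663
```

View pics/i.png

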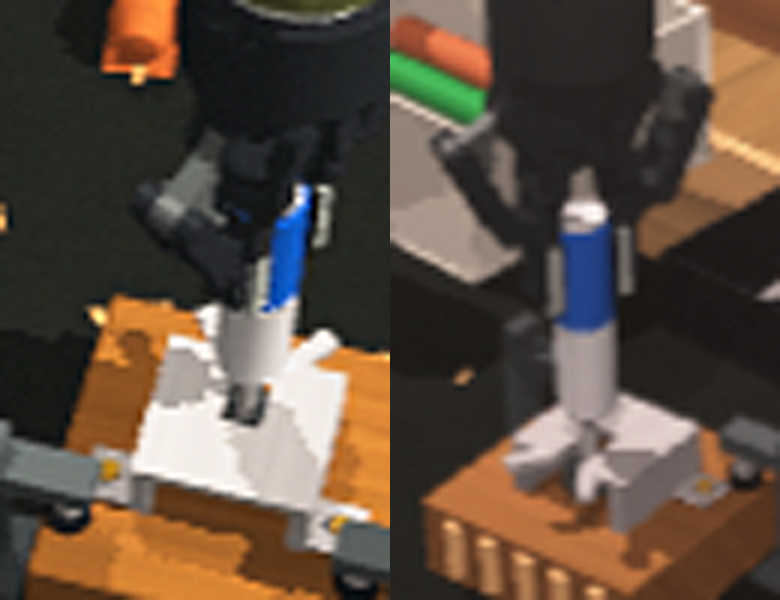

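View pics/i3.png

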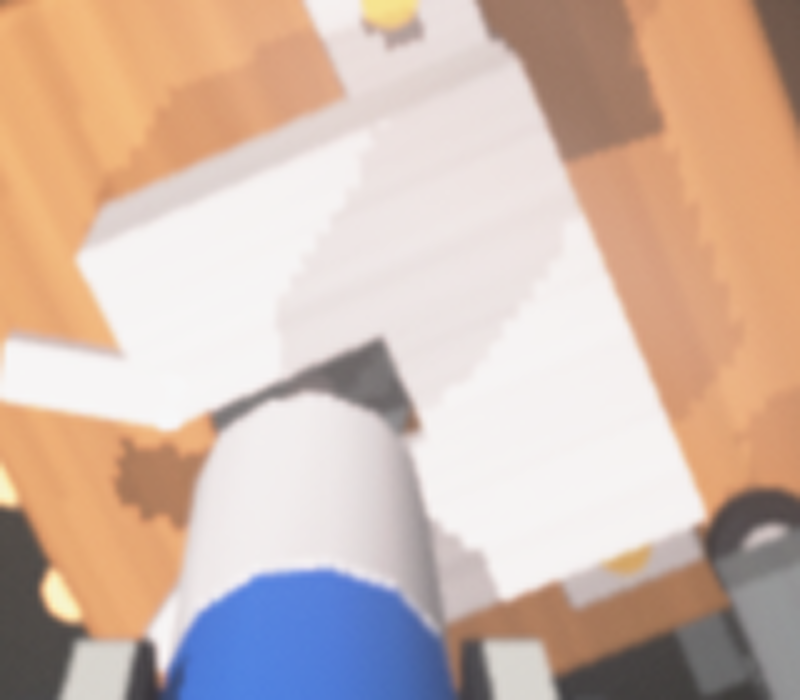

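The rod stands in the slot near its closed end, with the dark disc visible beneath the plate. Now pulling up slowly with the force watched.

```bash
python3 - <<'E'
from h import *
yaw=np.radians(-17.5);o=down(yaw);xy=[579.3,121.9]
def rd():
    r=[]
    for _ in range(3): ctrl.hold(.03);s=ctrl.read_state();r.append([s['eef_pos'][2],*s['ft_force']])
    return np.mean(r,0),s
for z in [331,333,334.5,336,337.5,339,340.5,342,344,350,358,366]:
    ctrl.line_to([*xy,z],o,v=40);r,s=rd();print(round(s['time'],2),z,r.round(2),round(s['opening'],2))
    if r[3]<-13: break
E
```

```text
13.75 331 [ 3.311e+02  2.600e-01  7.000e-02 -2.320e+00] 26.65
14.1 333 [ 3.3306e+02 -1.0000e-01  1.2000e-01 -2.0100e+00] 26.79
14.45 334.5 [ 3.3455e+02 -1.9000e-01 -3.2000e-01 -2.1400e+00] 26.64
14.8 336 [ 3.3604e+02 -3.0000e-02 -0.0000e+00 -2.4800e+00] 26.84
15.15 337.5 [ 3.3746e+02 -5.5000e-01 -9.0000e-02 -2.8900e+00] 26.53
15.5 339 [ 3.3892e+02  2.8000e-01  3.0000e-02 -4.7000e+00] 26.77
15.85 340.5 [ 3.4049e+02  6.0000e-02  1.6000e-01 -4.8400e+00] 26.48
16.2 342 [ 3.4199e+02 -8.5000e-01  3.4000e-01 -4.8900e+00] 26.46
16.55 344 [ 3.4402e+02 -9.1000e-01 -3.1000e-01 -5.3100e+00] 26.38
16.95 350 [ 3.5011e+02 -1.7000e-01 -5.7000e-01 -6.2900e+00] 26.49
17.4 358 [ 3.5808e+02 -1.1200e+00 -1.9000e-01 -7.4100e+00] 26.51
17.85 366 [ 3.6605e+02 -7.1000e-01 -2.7000e-01 -7.5300e+00] 26.91
```

```bash
python3 - <<'E'
from h import *
yaw=np.radians(-17.5);o=down(yaw);xy=[579.3,121.9]
for z in [376,386,393]:
    ctrl.line_to([*xy,z],o,v=40);r=[]
    for _ in range(8): ctrl.hold(.03);s=ctrl.read_state();r.append([s['eef_pos'][2],*s['ft_force']])
    print(round(s['time'],2),z,np.mean(r,0).round(2),np.std(r,0).round(2),round(s['opening'],2))
for n in('scene','side','wrist'): cv2.imwrite(f'pics/p_{n}.png',ctrl.camera(n))
f=lambda im,x,y,w,h,s:cv2.resize(im[y:y+h,x:x+w],None,fx=s,fy=s,interpolation=cv2.INTER_CUBIC)
cv2.imwrite('pics/p.png',np.hstack([f(cv2.imread('pics/p_scene.png'),270,160,65,100,6),f(cv2.imread('pics/p_side.png'),235,120,65,100,6)]))
cv2.imwrite('pics/p3.png',f(cv2.imread('pics/p_wrist.png'),200,130,160,140,5))
E
```

```text
18.52 376 [ 3.7594e+02 -6.2000e-01 -2.0000e-02 -9.1900e+00] [0.06 0.31 0.27 0.44] 26.55
19.18 386 [ 3.8597e+02 -6.5000e-01  2.9000e-01 -1.0560e+01] [0.08 0.39 0.59 0.61] 26.79
19.77 393 [ 3.93e+02 -6.40e-01  3.20e-01 -1.14e+01] [0.08 0.41 0.58 0.57] 26.45
```

View pics/p.png

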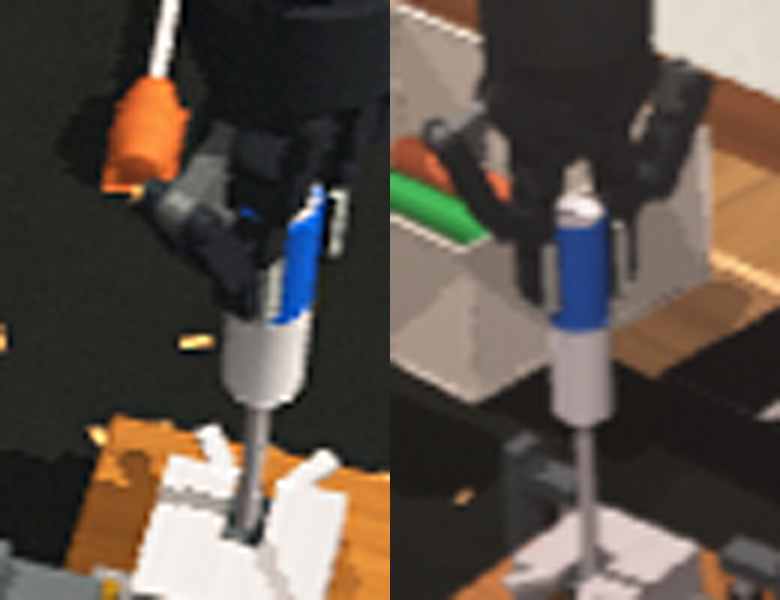

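View pics/p3.png

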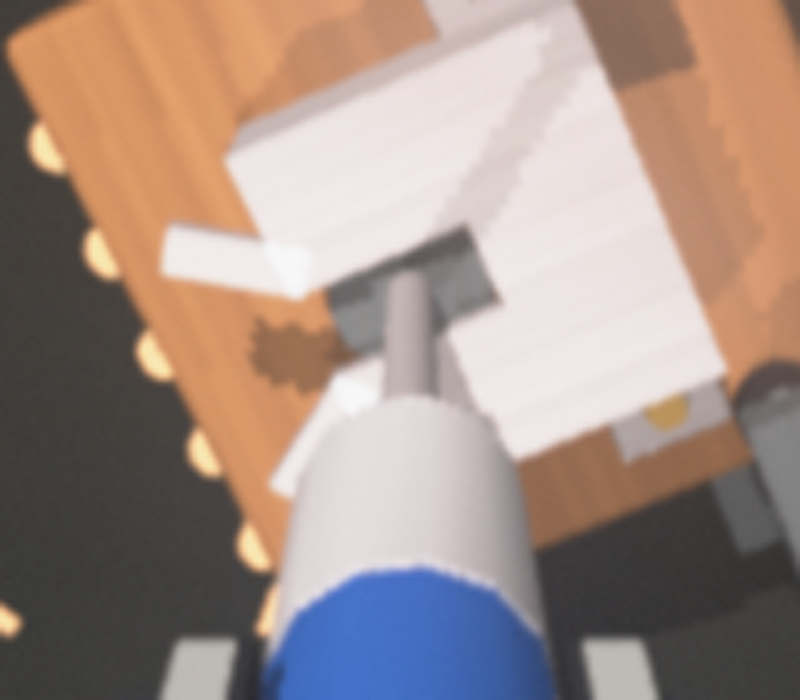

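No red yet; the extension estimate is about 52–55 mm. Going up 4 mm more and looking for the red.

```bash
python3 - <<'E'
from h import *
yaw=np.radians(-17.5);o=down(yaw);xy=[579.3,121.9]
for z in [397]:
    ctrl.line_to([*xy,z],o,v=30);r=[]
    for _ in range(10): ctrl.hold(.03);s=ctrl.read_state();r.append([s['eef_pos'][2],*s['ft_force']])
    print(round(s['time'],2),z,np.mean(r,0).round(2),round(s['opening'],2))
for n in('scene','side','wrist'):
    im=ctrl.camera(n);cv2.imwrite(f'pics/q_{n}.png',im)
f=lambda im,x,y,w,h,s:cv2.resize(im[y:y+h,x:x+w],None,fx=s,fy=s,interpolation=cv2.INTER_NEAREST)
cv2.imwrite('pics/q.png',np.hstack([f(cv2.imread('pics/q_scene.png'),295,190,40,60,10),f(cv2.imread('pics/q_side.png'),245,160,40,60,10)]))
cv2.imwrite('pics/q3.png',f(cv2.imread('pics/q_wrist.png'),240,160,80,70,8))
E
```

```text
20.54 397 [ 3.970e+02 -6.400e-01 -3.000e-02 -1.177e+01] 26.52
```

View pics/q.png

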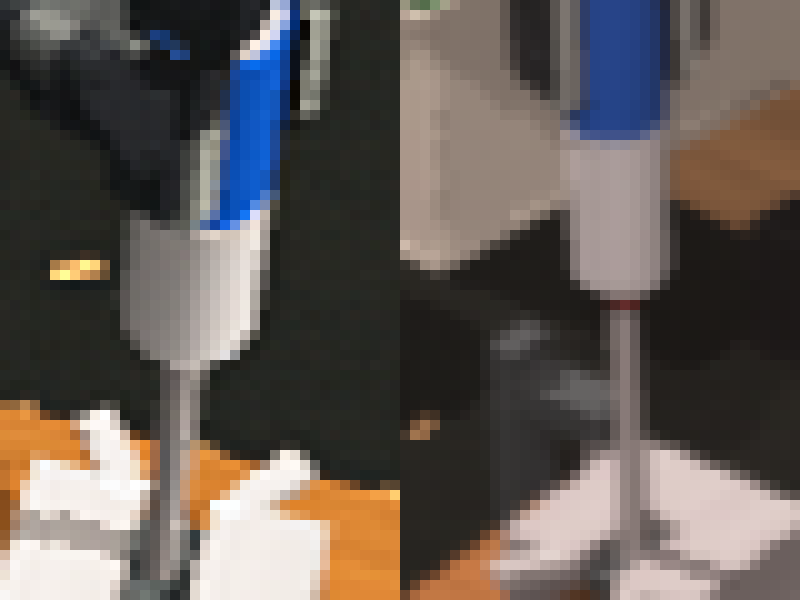

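View pics/q3.png

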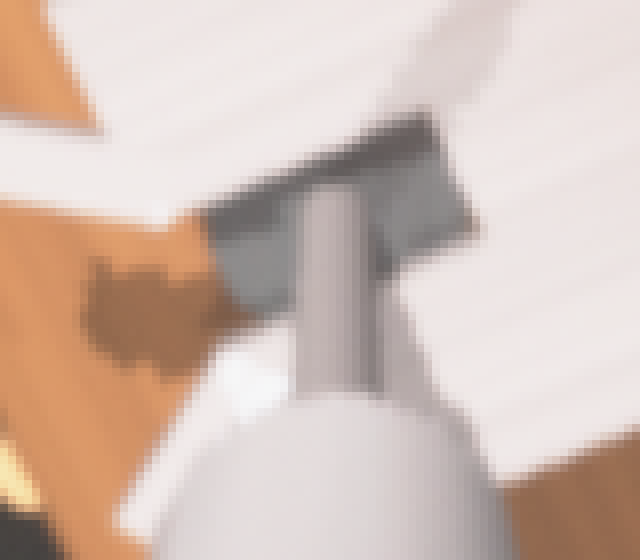

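```bash
python3 - <<'E'
from h import *
D=ctrl.get_calibration('side');S=ctrl.get_calibration('scene')
ax=np.array([579.5,121.5])
for n,c in(('side',D),('scene',S)):
    o=np.array(c['cam_to_world'])[:3,3][:2];d=(o-ax)/np.linalg.norm(o-ax)
    print(n,'band low',proj(c,[*(ax+4*d),156]).round(1),'seat/plate rod front z74',proj(c,[*(ax+4*d),74]).round(1))
    for e in(55,57,59,61,63): print(e,'rim',proj(c,[*(ax+14*d),103+e]).round(1),'handle edge',proj(c,[*(ax+14*d),155+e]).round(1))
E
```

```text
side band low [267.1 190.1] seat/plate rod front z74 [268.1 214.3]
55 rim [267.2 191.4] handle edge [266.5 175.1]
57 rim [267.1 190.8] handle edge [266.5 174.5]
59 rim [267.1 190.2] handle edge [266.4 173.8]
61 rim [267.1 189.6] handle edge [266.4 173.2]
63 rim [267.1 188.9] handle edge [266.4 172.5]
scene band low [313.3 225.9] seat/plate rod front z74 [311.  246.9]
55 rim [313.  229.2] handle edge [314.6 214.6]
57 rim [313.  228.7] handle edge [314.6 214. ]
59 rim [313.1 228.2] handle edge [314.7 213.4]
61 rim [313.1 227.6] handle edge [314.7 212.9]
63 rim [313.2 227.1] handle edge [314.8 212.3]
```

View pics/q_scene.png

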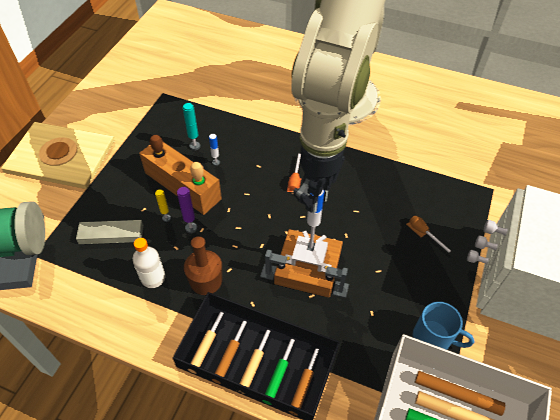

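The scene picture shows everything else in its original place: mallet (203,270), glue (148,265), gouges (157,146) and (198,173). The gauge stands upright in the slot at (314,220). Handing in.

```bash
python3 - <<'E'
from h import *
ctrl.hold(0.3);s=ctrl.read_state();print(s['time'],s['eef_pos'],s['ft_force'],s['opening'],np.abs(s['joint_velocities']).max())
print(ctrl.job_done())
E
```

```text
20.9917 [579.27044659 121.9478323  396.94150075] [ -1.21421922   0.72261521 -11.66796339] 26.48410333978532 0.0010182643987971386
the job is handed in; nothing more can be done
None
```

I took the larger blue gauge from the stand's middle pocket and slid its foot disc under the plate with the rod in the slot. I then drew it straight up and handed the job in at 21 s while still holding it. No verdict was reported.

**Last checks:**
- **Grip and stillness:** the fingers were closed on the handle (opening 26.5 mm) and the arm was still.
- **Pull:** the wrist read about 11.7 N downward, which leaves about 9.5 N on the plate after the gauge's own weight.
- **Position:** in the pictures the rod stands inside the slot. The TCP, nearly in line with the foot before entry, is within about 3 mm of the seat.
- **Surroundings:** by eye, the other things stand where they started in the scene picture.

**Rod extension:** my three estimates did not quite agree:

| Source | Extension |
|---|---|
| Force | about 55 mm |
| Arm travel since contact | about 59 mm |
| Side picture (red just showing under the tube's rim) | about 61 mm |

All three lie within the required 52 to 68 mm, but no single one is exact.

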